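# Take the wheel off the foot grinder: left-hand knob, slotted washer, wheel

### The arm

A 6-joint arm with a two-finger parallel gripper is mounted at the origin on a cart in front of the work surface, level with it; the furniture and walls round the work are solid. World frame = base frame: x ahead of the robot, y to its left, z up, the work surface at z = 0. Lengths are in m, angles in degrees, forces in N, time in s.
With the tool pointing down it reaches from about 0.4 to 0.825 m from the base axis. Payload 7 kg.
Tool frame: the origin (TCP) lies between the finger pads; the fingertips stand ctrl.nose_length ahead of it and the grasp point (between the pads) lies 2 mm behind it (ctrl.nose_length is the distance from the TCP to the fingertips, in m); z points along the fingers, y is the line along which they close (so a half turn about z gives the same grasp; the last joint's range is limited). The gripper opens to 88 mm and grips with 3 to 60 N. Pads are 19 mm wide; open, the fingers measure 130 mm over their backs; the gripper's body (78 mm by 193 mm) begins 47 mm behind the grasp point.
Start: joints at [-47.034, 20.546, 0.682, 0, -70.136, -16.507], TCP at [0.301, -0.604, 0.221] pointing down, gripper open.
Joint ranges: [-176.03, 176.03], [-82.01, 121.73], [-58.28, 71.71], [-173.87, 95.51], [-174.79, -0.11], [-173.66, 173.66]. Speed limits (degrees/s): [136.94, 136.94, 172.46, 180, 180, 180].

### API

Orientations are given as [roll, pitch, yaw] about the fixed x, y, z axes, in that order (R = Rz(yaw) Ry(pitch) Rx(roll)).
In Python, from plant import ctrl gives the robot as it stands.
- The arm moves only by the tool apply_moves, never from a script. Its argument "commands" is a list of rows, each a list of 3 entries, a list of its own where there are three numbers: the shift along the world's x, y, z in cm, then the turn about the world's z in rad, then the closure, from 0 (fully open) to 1 (shut). In form: [[[x, y, z], turn, jaw], ...]. A call has 1 to 20 rows; each row is the pose to reach, as a shift and turn from the pose commanded when the call began; what a row does not reach only later rows make up. A row lasts 1/12 s, in which the tool goes at most 41.7 mm and 7.16 degrees, less where a joint would pass 70% of its speed; a pose out of reach is approached as far as the arm can. A call with a gripper value outside its range is refused whole. The fingers move at their own pace and stop on an object; the grip force is fixed at half the most. Time passes only in rows, so rows that repeat a pose let the fingers close. It gives the time, the measured TCP pose, the force, the opening and the grip force at its end, in the units of the state.
- ctrl.get_obs(): the state, without advancing time (a new reading comes with each control period).
- ctrl.snapshot(name): name is "scene" or "top" or "wrist"; returns a dict with "img" (480x640x3 uint8, red, green, blue), "fx", "fy", "cx", "cy" (pixels), "dist_coeffs" ([k1, k2, p1, p2, k3] as OpenCV has them; the pictures are not rectified), "T" (4x4, takes a point from camera to world coordinates). Camera axes: x right, y up, looking along -z (the intrinsics and any distortion apply to the point x, -y, -z); pixel columns grow to the right and rows downward; lengths in m; the calibration is good to about 2 mm. A picture is of the moment at which its call begins. There is no depth.
- ctrl.close_job(): hands the job in; it is judged then, once.
Trained networks look in a picture, given as the dict that the camera call returned (one of the last four; its "shot" number tells which), for a name from the list of things; names that differ only in an ending like _2 or _b are one class to them, and where a whole thing is asked for, a point or a joint stands for the part that bears it (a point fixed in the world has none). Each returns a list of dicts, best first, with "score" (0 to 1); they miss things now and then, are a little off and sometimes report something else, mostly with a low value. They report only what shows in the picture. A call takes as long as a camera call. They do not tell look-alikes from the thing itself.
- ctrl.search_frame(picture, target): "at" ([column, row] in pixels, amid what is visible of it).
- ctrl.spot_point(picture, target): "at" ([column, row] in pixels: a listed point, or the origin of a listed thing).
The state is a dict: "clock": time; "joint_pos": joint angles; "qvel": joint speeds; "tau": joint torques, N m; "tool_pos": TCP position; "orientation": TCP orientation; "force": force on the tool from outside, world axes, zero at the start; "moment": the same for the moment, N m; "opening": finger opening in m; "gripper_force": force on a finger pad.
Only numpy, scipy, OpenCV 4.12 (cv2) and the standard library are available. Lean on these libraries where they do the work, as an engineer would, in place of code of your own. Each camera call takes 0.05 s, during which the arm holds its last target. There are 200 camera calls.

### The job

The worn wheel has to come off the foot grinder, which runs clockwise, so its black star knob has a left-hand thread: loosen the knob by turning it clockwise, feeling for the moment the pinch on the slotted brass washer under it lets go and stopping there, before the knob jams against the copper keeper ring at the top of the spindle. Only once the washer is loose, draw it out sideways by its tongue (never drag it while it is still pinched), then lift the wheel straight up over the knob. Lay the washer and the wheel flat, side by side and gently, on the wooden ware board, wheel hub up, and leave the cup, the mould and the clay lump where they are.

Things in the scene. Friction and masses are not known exactly. Their poses are not given: they have to be found in the camera images.
- grinder: Squat round foot grinder, dark green, 150 mm across, fixed and upright on the bench. Origin: centre of its underside on the spindle axis, z up. Stacked on the axis: housing (to 53 mm), black rubber drive pad 88 mm across, wheel, slotted washer, star knob, keeper ring, spindle head. The 12 mm spindle and the housing do not turn. The knob itself is not in the readings.
- spindle (a point): Fixed point on the spindle axis 112 mm above the bench: underside of the knob when fully down; it starts 0 to 2.5 mm higher. Black knob, 6 lobes, 37.6 mm across, 20 mm tall (lowest 4 mm a 33 mm steel collar), captive. Left-hand thread: clockwise from above raises it 1.27 mm per rad; it stays where it is left. Grip it with the fingertips 3 to 5 mm above this point.
- pad (a point): Fixed point on the axis 66 mm above the bench, near the top of the springy pad, which pushes wheel and washer up against the knob: 15 to 70 N at the start, about 16 N less per mm the knob rises. Pad wear is hidden: 0.6 to 3.4 rad of turning frees the washer. Resistance to turning (up to 0.3 N m) fades with the pinch; it can hardly be felt (under 0.02 N m) some 0.5 rad before the washer is quite free.
- spindle_head (a point): Centre of the underside of the steel spindle head (18 mm across, 2 mm thick), 140.5 mm above the bench. It traps the keeper ring: the knob meets the ring, and jams if turned on, 0.6 rad or more after the washer is free. All of this passes through the wheel's bore.
- washer: Brass slotted washer 6 mm thick, 0.09 kg. Origin on its underside, on the axis while in place. Plate 40 mm wide (y), x -24 to +26 mm, with a 15 mm slot from the -x end to x = 7.5 mm. Tongue 12 mm wide, x +26 to +65 mm: grip it across y; 26 mm of air under it. Hub cheeks guide it: draw along its +x, clear of the knob after 45 mm. +x points roughly to the robot.
- wheel: Grey abrasive disc 120 mm across, 14 mm thick, with an aluminium hub 64 mm across standing 26 mm above it; 44 mm bore right through, 3 mm clear of the knob all round. Origin: centre of its underside; hub top at z = 40 mm. A 41 mm boss, 10 mm high, centres it. It rises up to 4 mm as the knob is loosened; grip the hub across. Knob and spindle stand up to 36 mm above the hub. 0.45 to 0.65 kg.
- keeper: Copper keeper ring, 20 mm across, 3.5 mm tall, loose round the spindle between the top of the knob and the spindle head. Origin: centre of its underside. Must not be jammed.
- ware_board: Wooden ware board lying on the bench, fixed, 160 mm (its x) by 260 mm (its y) and 22 mm thick: top at z = 22 mm. Origin: centre of its underside.
- bisque_cup: White bisque cup, 68 mm across, 76 mm tall, standing loose. Origin: centre of its underside. Leave alone.
- mould_small_2: Two-part plaster mould, 85 x 68 x 57 mm, standing loose. Origin: centre of its underside. Leave alone.
- clay_lump_2: Grey lump of leather-hard clay, 62 x 59 x 42 mm, lying loose. Origin: centre of its underside. Leave alone.
Not all that is in view belongs to the job. Leave any pink look-alike of the grinder alone.

How it is judged:
By the outcome, as a careful person would: the job done as asked, in the order asked, and still so for the second after the job is handed in, with the robot touching nothing.
It also fails if it takes over 72 s, if anything falls off the work surface, if the arm or the gripper's body presses on something with over 40 N, if the wrist force passes 120 N, or if a joint passes its speed limit or range.

## Working session

There is one attempt and no reset: what is moved stays moved. The work goes in short steps, Python scripts to look and compute and a tool call to move; the robot and the scene stay as the last step left them, time stands still between calls to the robot, and variables do not carry over. Pictures are saved under pics/ and viewed, at most 10 in all, crops included, and the job is handed in when it is done.

Besides the shell and the picture viewer there is one more tool, called after "Request:" as name(argument=value, ...), one argument or row to a line, values as JSON. apply_moves: Moves the arm, as the interface text tells. Its arguments: {"type":"object","properties":{"commands":{"type":"array"}},"required":["commands"]}

```bash
mkdir -p pics; ls; cat > h.py <<'E'
import numpy as np, cv2
from plant import ctrl
def ray(p,uv):
    K=np.array([[p['fx'],0,p['cx']],[0,p['fy'],p['cy']],[0,0,1.]])
    u=cv2.undistortPoints(np.array([[uv]],float),K,np.array(p['dist_coeffs'],float))[0,0]
    T=np.array(p['T']); d=T[:3,:3]@np.array([u[0],-u[1],-1.]); return T[:3,3],d
def atz(p,uv,z):
    o,d=ray(p,uv); return o+d*(z-o[2])/d[2]
def proj(p,X):
    T=np.linalg.inv(np.array(p['T'])); c=T[:3,:3]@np.array(X)+T[:3,3]
    K=np.array([[p['fx'],0,p['cx']],[0,p['fy'],p['cy']],[0,0,1.]])
    return cv2.projectPoints(np.array([[c[0],-c[1],-c[2]]]),np.zeros(3),np.zeros(3),K,np.array(p['dist_coeffs'],float))[0][0,0]
def save(p,n): cv2.imwrite('pics/'+n,p['img'][:,:,::-1])
E
python3 - <<'E'
from h import *
print(ctrl.get_obs(), ctrl.nose_length)
Z={'grinder':0,'spindle':.112,'pad':.066,'spindle_head':.1405,'washer':.106,'wheel':.067,'ware_board':0,'bisque_cup':0,'mould_small_2':0,'clay_lump_2':0}
ims=[]
for n in ('scene','top'):
    p=ctrl.snapshot(n); save(p,n+'0.png')
    print(n,np.round(p['T'],3).tolist())
    for t,z in Z.items():
        for r in ctrl.spot_point(p,t)[:3]:
            print(n,t,round(r['score'],2),np.round(r['at']),np.round(atz(p,r['at'],z),3))
E
```

```text
pics
{'clock': 0.0, 'joint_pos': array([-4.70364158e+01,  2.05906307e+01,  6.31844016e-01, -1.79644282e-02,
       -7.01364900e+01, -1.65083313e+01]), 'qvel': array([-0.08094279, -0.01004986, -0.03868469, -0.11689501,  0.0007066 ,
        0.02732901]), 'tau': array([-4.91702815e-05, -5.82710302e+01,  2.93061322e+01,  6.99741170e+00,
        6.84738407e-03, -1.72221044e-04]), 'tool_pos': array([ 0.30045479, -0.6038672 ,  0.21962391]), 'orientation': array([ 1.79903852e+02, -1.08841673e-02, -1.53550856e+02]), 'force': array([-0.62052464,  0.08139973, -0.45012709]), 'moment': array([ 0.00638032, -0.0043667 , -0.00096817]), 'gripper_force': 0.0, 'opening': 0.0874398932854032} 0.017
scene [[0.48, 0.48, -0.734, -0.487], [-0.877, 0.251, -0.41, -0.675], [-0.013, 0.84, 0.542, 0.897], [0.0, 0.0, 0.0, 1.0]]
scene grinder 0.58 [350. 298.] [ 0.529 -0.205  0.   ]
scene grinder 0.58 [179. 263.] [0.438 0.315 0.   ]
scene spindle 0.56 [350. 266.] [ 0.517 -0.206  0.112]
scene pad 0.84 [173. 242.] [0.447 0.332 0.066]
scene pad 0.61 [351. 280.] [ 0.523 -0.207  0.066]
scene spindle_head 0.58 [351. 256.] 
[... 655 characters left out ...]
.433 0.326 0.112]
top pad 0.91 [150. 318.] [0.439 0.324 0.066]
top pad 0.83 [373. 282.] [ 0.522 -0.208  0.066]
top pad 0.42 [466. 274.] [ 0.538 -0.435  0.066]
top spindle_head 0.75 [138. 317.] [0.442 0.325 0.141]
top spindle_head 0.68 [377. 279.] [ 0.523 -0.208  0.141]
top spindle_head 0.25 [368. 285.] [ 0.509 -0.186  0.141]
top washer 0.74 [371. 279.] [ 0.525 -0.2    0.106]
top wheel 0.97 [373. 281.] [ 0.522 -0.209  0.067]
top ware_board 0.85 [260. 303.] [0.476 0.07  0.   ]
top bisque_cup 0.7 [469. 272.] [ 0.548 -0.468  0.   ]
top mould_small_2 0.67 [331. 204.] [ 0.729 -0.114  0.   ]
top clay_lump_2 0.86 [279. 216.] [0.697 0.022 0.   ]
top clay_lump_2 0.43 [373. 280.] [ 0.531 -0.218  0.   ]
```

View pics/top0.png

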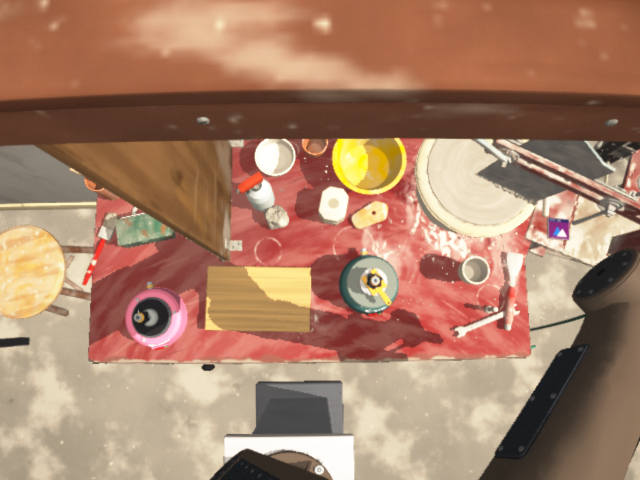

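View pics/scene0.png

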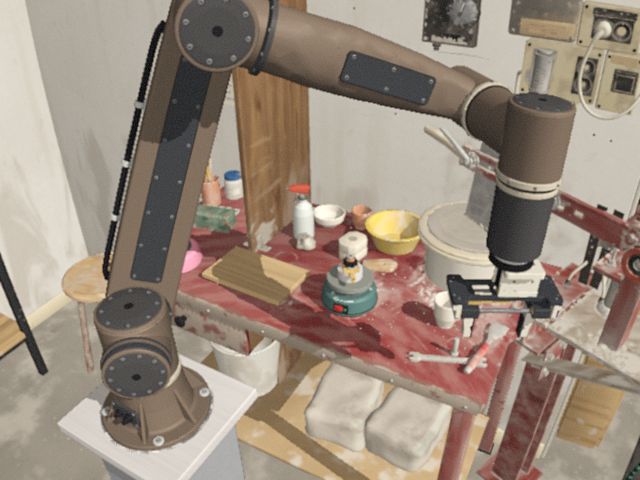

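The real one is the green grinder at top (370,284); the pink look-alike at (153,317) does not fit the dark green description. The board is at (258,299), cup at (474,270), mould at (333,204), clay at (277,217). The tongue points roughly to (385,297). I'll go above the green grinder and confirm there.

Request:
apply_moves(
  commands=[
    [[4,7,2],0.12,0],
    [[8,14,4],0.24,0],
    [[12,21,6],0.36,0],
    [[16,28,8],0.48,0],
    [[19,34,9],0.6,0],
    [[21,37.5,9],0.72,0],
    [[22,39.5,9],0.84,0],
    [[22,39.5,9],0.96,0],
    [[22,39.5,9],1.08,0],
    [[22,39.5,9],1.2,0],
    [[22,39.5,9],1.32,0],
    [[22,39.5,9],1.44,0],
    [[22,39.5,9],1.56,0],
    [[22,39.5,9],1.68,0],
    [[22,39.5,9],1.8,0],
    [[22,39.5,9],1.9,0],
    [[22,39.5,9],1.9,0],
  ],
)

```text
clock: 2.52
tool_pos: [0.5207, -0.2092, 0.3107]
orientation: [-180.0, -0.0, -44.4]
force: [-0.4, 0.3, 0.4]
opening: 0.0876
gripper_force: 0.0
```

```bash
python3 - <<'E'
from h import *
o=ctrl.get_obs(); print(o['joint_pos'].round(1),o['tool_pos'],o['orientation'].round(2),o['moment'],o['force'])
Z={'grinder':0,'spindle':.112,'pad':.066,'spindle_head':.1405,'washer':.106,'wheel':.067,'keeper':.135}
for n in ('wrist','top'):
    p=ctrl.snapshot(n); save(p,n+'1.png')
    if n=='wrist': print(np.round(p['T'],3).tolist())
    for t,z in Z.items():
        for r in ctrl.spot_point(p,t)[:2]:
            print(n,t,round(r['score'],2),np.round(r['at']),np.round(atz(p,r['at'],z),4))
E
```

```text
[ -1.9   7.1  -5.4  -0.  -77.4  47.5] [ 0.52073664 -0.20915179  0.31067743] [-1.7999e+02 -1.0000e-02 -4.4410e+01] [-0.03478987  0.14308555 -0.05323546] [-0.39428264  0.28959965  0.36047471]
[[-0.7, 0.683, 0.208, 0.577], [-0.714, -0.67, -0.203, -0.263], [0.0, -0.291, 0.957, 0.475], [0.0, 0.0, 0.0, 1.0]]
wrist grinder 0.75 [313. 189.] [ 0.5217 -0.2023  0.    ]
wrist grinder 0.45 [313. 221.] [ 0.4937 -0.1746  0.    ]
wrist spindle 0.94 [314. 210.] [ 0.5205 -0.2034  0.112 ]
wrist pad 0.78 [314. 202.] [ 0.5193 -0.2017  0.066 ]
wrist spindle_head 0.57 [311. 221.] [ 0.5196 -0.1994  0.1405]
wrist spindle_head 0.2 [139. 121.] [ 0.6771 -0.1585  0.1405]
wrist keeper 0.73 [312. 208.] [ 0.526 -0.207  0.135]
wrist keeper 0.42 [313. 216.] [ 0.5209 -0.203   0.135 ]
top grinder 0.81 [368. 286.] [ 0.5141 -0.2043  0.    ]
top grinder 0.74 [157. 319.] [0.4355 0.3309 0.    ]
top spindle 0.75 [374. 281.] [ 0.5206 -0.2048  0.112 ]
top spindle 0.74 [142. 319.] [0.4378 0.326  0.112 ]
top pad 0.69 [373. 283.] [ 0.5177 -0.2093  0.066 ]
top pad 0.6 [151. 316.] [0.4431 0.3216 0.066 ]
top spindle_head 0.78 [138. 318.] [0.4398 0.3244 0.1405]
top spindle_head 0.64 [376. 277.] [ 0.5266 -0.2066  0.1405]
top washer 0.58 [373. 282.] [ 0.5178 -0.2032  0.106 ]
top wheel 0.76 [374. 280.] [ 0.5245 -0.2113  0.067 ]
```

View pics/wrist1.png

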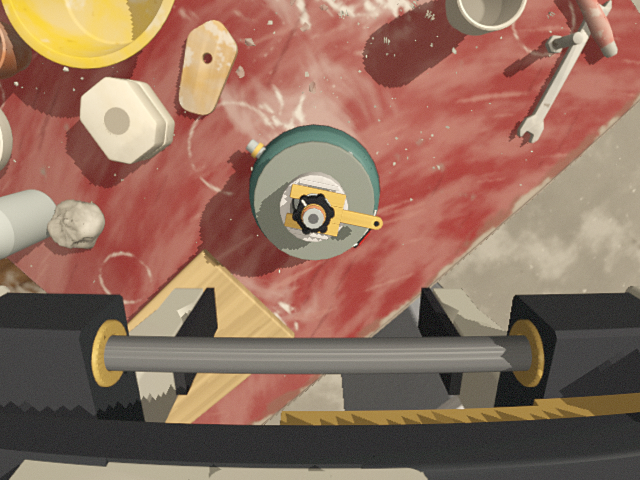

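Wrist picture: the green grinder is at (315,195), with the star knob and spindle head at (313,215), the brass tongue pointing right to its hole at (376,223), and a brass-coloured fitting at (256,148). It is the true one. Now an enlarged crop with fitted outlines.

```bash
python3 - <<'E'
from h import *
p=ctrl.snapshot('wrist')
for uv,z in (((313.5,216),.1425),((376,223),.113),((382,223),.113)): print(atz(p,uv,z).round(4))
c=atz(p,(313.5,216),.1425)[:2]; h=atz(p,(376,223),.113)[:2]; a=np.arctan2(*(h-c)[::-1]); print(np.degrees(a),np.linalg.norm(h-c))
im=np.ascontiguousarray(p['img'][:,:,::-1]); S=5; x0,y0=240,120
crop=cv2.resize(im[y0:y0+110,x0:x0+150],None,fx=S,fy=S,interpolation=cv2.INTER_CUBIC)
def dr(pts,col):
    q=np.array([(proj(p,P)-[x0,y0]+.5)*S for P in pts]).astype(int); cv2.polylines(crop,[q],True,col,1)
t=np.linspace(0,2*np.pi,60)
for r,z,col in ((.009,.1425,(255,0,0)),(.060,.081,(255,0,255)),(.075,.04,(0,255,0)),(.032,.107,(255,255,0))):
    dr([(c[0]+r*np.cos(k),c[1]+r*np.sin(k),z) for k in t],col)
R=np.array([[np.cos(a),-np.sin(a)],[np.sin(a),np.cos(a)]])
w=[(-24,-20),(26,-20),(26,-6),(65,-6),(65,6),(26,6),(26,20),(-24,20)]
dr([(*(c+R@(np.array(v)/1000)),.113) for v in w],(0,0,255))
cv2.imwrite('pics/crop2.png',crop)
E
```

```text
[ 0.5216 -0.2045  0.1425]
[ 0.4715 -0.2355  0.113 ]
[ 0.4676 -0.2395  0.113 ]
-148.1800637337098 0.05896627622014891
```

View pics/crop2.png

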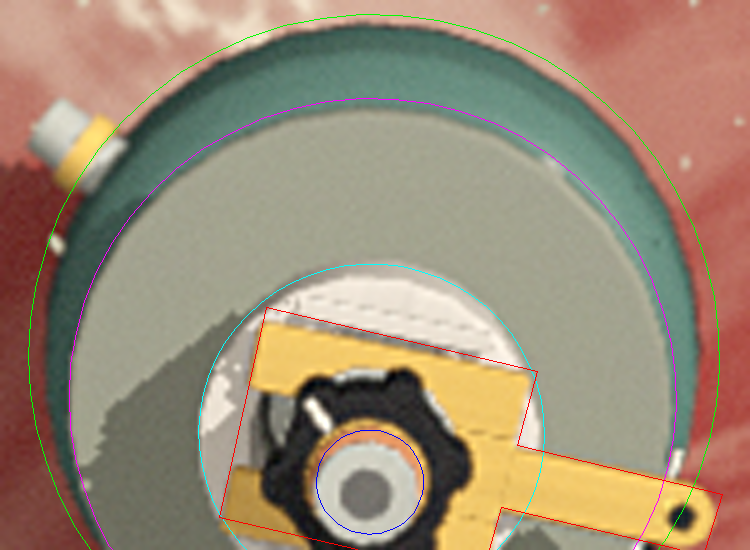

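The crop confirms the green grinder, grey wheel and brass washer under a black six-lobed knob. All outlines sit about 2 px too high, so the axis is about (0.5205, -0.2035) and the tongue heading about -147.5°. Going down onto the knob, valley to valley.

Request:
apply_moves(
  commands=[
    [[0,0.5,-3],0.12,0],
    [[0,0.5,-6],0.24,0],
    [[0,0.5,-9],0.36,0],
    [[0,0.5,-12],0.48,0],
    [[0,0.5,-14.5],0.6,0],
    [[0,0.5,-16.5],0.66,0],
    [[0,0.5,-17.7],0.66,0],
    [[0,0.5,-17.7],0.66,0.3],
    [[0,0.5,-17.7],0.66,0.4],
    [[0,0.5,-17.7],0.66,0.4],
  ],
)

```text
clock: 4.2
tool_pos: [0.5215, -0.2045, 0.1346]
orientation: [180.0, -0.1, -6.9]
force: [-0.5, -0.1, -0.2]
opening: 0.073
gripper_force: 0.0
```

```bash
python3 - <<'E'
from h import *
o=ctrl.get_obs(); print(o['joint_pos'].round(1),o['tool_pos'],o['orientation'].round(2),o['moment'],o['force'],o['opening'])
p=ctrl.snapshot('wrist'); save(p,'wrist3.png')
E
```

```text
[ -1.4  13.9 -20.8   0.  -55.2  84.5] [ 0.52149999 -0.20445603  0.13460438] [ 1.7998e+02 -8.0000e-02 -6.8700e+00] [-0.12046017  0.16761106 -0.06223595] [-0.51382302 -0.07554158 -0.22077613] 0.07298885145231605
```

View pics/wrist3.png

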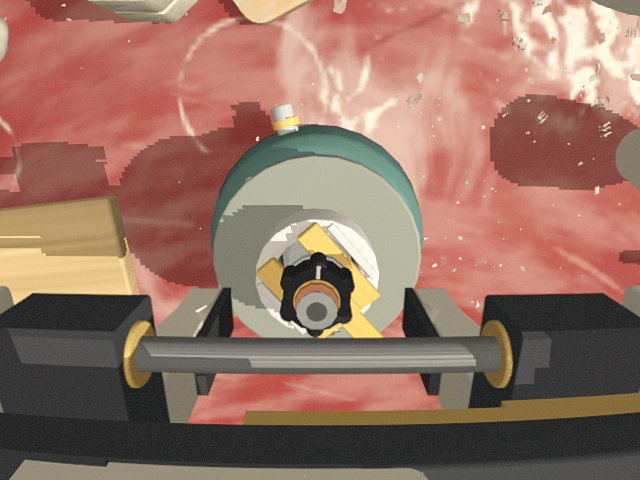

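Picture: knob centred at column 317 between finger pads (231, 405, mid 318), spindle head at (316,312). Checking the axis from it, then closing.

```bash
python3 - <<'E'
from h import *
p=ctrl.snapshot('wrist')
print(atz(p,(316.5,311.5),.1425).round(4)); 
for r in ctrl.spot_point(p,'spindle_head')[:2]+ctrl.spot_point(p,'spindle')[:1]: print(r, atz(p,r['at'],.1405).round(4),atz(p,r['at'],.112).round(4))
print(ctrl.get_obs()['tool_pos'],ctrl.get_obs()['moment'])
E
```

```text
[ 0.5204 -0.2026  0.1425]
{'at': [316.3, 308.5], 'score': 0.64} [ 0.5208 -0.2025  0.1405] [ 0.5067 -0.2008  0.112 ]
{'at': [315.6, 283.8], 'score': 0.74} [ 0.5324 -0.2036  0.1405] [ 0.5203 -0.2021  0.112 ]
[ 0.52129086 -0.20435302  0.13462954] [-0.09952561  0.17943054  0.02515563]
```

Request:
apply_moves(
  commands=[
    [[0,0,0],0,0.5],
    [[0,0,0],0,0.6],
    [[0,0,0],0,0.7],
    [[0,0,0],0,0.8],
    [[0,0,0],0,0.8],
    [[0,0,0],0,0.8],
  ],
)

```text
clock: 4.9
tool_pos: [0.5207, -0.2043, 0.1335]
orientation: [180.0, 0.0, -6.9]
force: [0.5, 1.0, 0.5]
opening: 0.0201
gripper_force: 0.0
```

```bash
cat > o.py <<'E'
from h import *
o=ctrl.get_obs()
for k in ('clock','joint_pos','tool_pos','orientation','force','moment','opening','gripper_force'): print(k,np.round(o[k],4))
E
python3 o.py
```

```text
clock 4.9
joint_pos [-1.36800e+00  1.39572e+01 -2.09147e+01  2.20000e-03 -5.51335e+01
  8.45028e+01]
tool_pos [ 0.5207 -0.2043  0.1335]
orientation [ 1.799977e+02  5.200000e-03 -6.863900e+00]
force [0.4968 0.9848 0.5322]
moment [-0.0817  0.1409 -0.0339]
opening 0.0201
gripper_force 0.0
```

```bash
python3 o.py | tail -2; python3 - <<'E'
from h import *
p=ctrl.snapshot('wrist'); save(p,'wrist4.png')
t=ctrl.get_obs()['tool_pos']
print(proj(p,t),proj(p,t-[0,0,.017]))
E
```

```text
opening 0.0201
gripper_force 0.0
[320.34894718 300.71365776] [320.10188509 285.46954037]
```

View pics/wrist4.png

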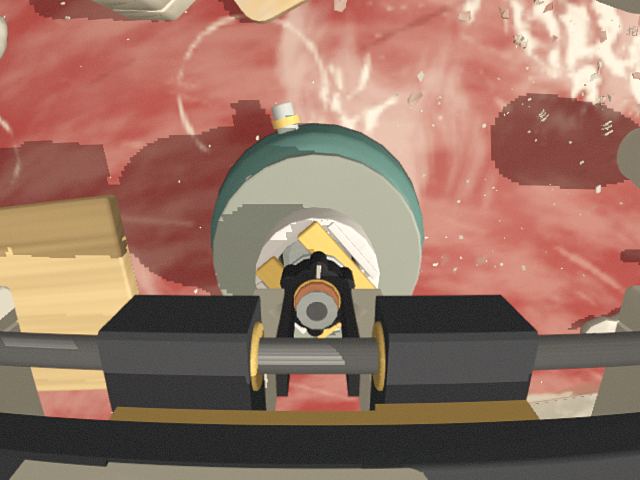

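Request:
apply_moves(
  commands=[
    [[0,0,0],0,0.8],
    [[0,0,0],0,0.8],
  ],
)

```text
clock: 5.12
tool_pos: [0.5207, -0.204, 0.1335]
orientation: [-180.0, 0.0, -6.9]
force: [0.5, 1.7, 0.1]
opening: 0.0178
gripper_force: 1.0
```

```bash
python3 o.py | tail -4; python3 - <<'E'
from h import *
p=ctrl.snapshot('wrist')
t=ctrl.get_obs()['tool_pos']; im=np.ascontiguousarray(p['img'][:,:,::-1])
a=np.radians(-6.9-90); d=np.array([np.cos(a),np.sin(a),0]);f=np.array([-d[1],d[0],0])
S=5;x0,y0=240,220
c=cv2.resize(im[y0:y0+110,x0:x0+150],None,fx=S,fy=S,interpolation=cv2.INTER_CUBIC)
for z in (0,-.017):
  for w,col in ((.010,(0,0,255)),(.0188,(0,255,0))):
    for s in (-1,1):
      q=[((proj(p,t+[0,0,z]+s*w*d+k*f)-[x0,y0]+.5)*S).astype(int) for k in (-.0095,.0095)]
      cv2.line(c,tuple(map(int,q[0])),tuple(map(int,q[1])),col,2)
cv2.imwrite('pics/crop5.png',c)
E
```

```text
force [0.5279 1.6899 0.1129]
moment [0.5953 0.1583 0.0036]
opening 0.0178
gripper_force 1.0485
```

View pics/crop5.png

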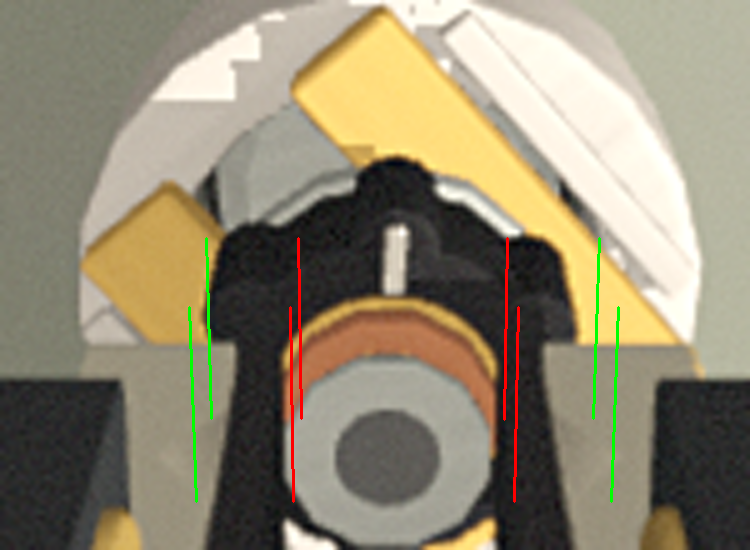

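Picture: the pads are pinching the spindle head/keeper (17.8 mm), not the knob, so the fingertips sit higher than I took. Measuring where the tips really are.

```bash
python3 - <<'E'
from h import *
p=ctrl.snapshot('wrist'); o=ctrl.get_obs()
print(p['fx'],p['dist_coeffs'],np.array(p['T'])[:3,3]-o['tool_pos'])
C,_=ray(p,(320,240)); 
# wrist3: pad inner forward corners at (231,290),(405,290), opening .073
_,a=ray(p,(231,290)); _,b=ray(p,(405,290))
s=.073/np.linalg.norm(a-b); print('tip rel to tcp',(C+s*(a+b)/2)-o['tool_pos'])
# wrist1: pads 215 / 422 at row 289, opening .0876
_,a=ray(p,(216,289)); _,b=ray(p,(421,289))
s=.0876/np.linalg.norm(a-b); print('tip rel to tcp',(C+s*(a+b)/2)-o['tool_pos'])
print(o['opening'],o['gripper_force'],o['force'],o['moment'],dir(ctrl))
E
```

```text
406.43352365265946 [-0.09257099  0.          0.          0.          0.        ] [ 0.07825321 -0.00814269  0.16463426]
tip rel to tcp [ 9.00868379e-03 -2.66427094e-05  8.64792346e-03]
tip rel to tcp [ 0.00818714 -0.00015055  0.0059033 ]
0.017226884238557037 1.38628707267344 [0.26021046 2.27569919 0.48393567] [0.702587   0.10415768 0.02322168] ['PlanningError', '__class__', '__delattr__', '__dict__', '__dir__', '__doc__', '__eq__', '__format__', '__ge__', '__getattribute__', '__getstate__', '__gt__', '__hash__', '__init__', '__init_subclass__', '__le__', '__lt__', '__module__', '__ne__', '__new__', '__reduce__', '__reduce_ex__', '__repr__', '__setattr__', '__sizeof__', '__str__', '__subclasshook__', '__weakref__', 'close_job', 'get_obs', 'nose_length', 'search_frame', 'snapshot', 'spot_point']
```

Request:
apply_moves(
  commands=[
    [[0,0,0],0,0.5],
    [[0,0,0],0,0.3],
    [[0,0,0],0,0.1],
    [[0,0,0],0,0.1],
    [[0,0,0],0,0.1],
    [[0,0,-1],0,0.1],
    [[0,0,-2],0,0.1],
    [[0,0,-2],0,0.1],
  ],
)

```text
clock: 5.88
tool_pos: [0.5191, -0.204, 0.1108]
orientation: [-180.0, 0.2, -6.9]
force: [-0.3, -0.6, -0.6]
opening: 0.0654
gripper_force: 0.0
```

```bash
python3 o.py; python3 - <<'E'
from h import *
p=ctrl.snapshot('scene'); w=ctrl.snapshot('wrist'); save(w,'w6.png')
t=ctrl.get_obs()['tool_pos']; op=ctrl.get_obs()['opening']; im=np.ascontiguousarray(p['img'][:,:,::-1])
a=np.radians(-6.9-90); d=np.array([np.cos(a),np.sin(a),0])
u=proj(p,t); S=7; x0,y0=int(u[0])-52,int(u[1])-45
c=cv2.resize(im[y0:y0+80,x0:x0+108],None,fx=S,fy=S,interpolation=cv2.INTER_CUBIC)
for z,col in ((0,(0,0,255)),(-.017,(0,255,0)),(.006,(255,0,0))):
  for s in (-1,1):
    q=(proj(p,t+[0,0,z]+s*op/2*d)-[x0,y0]+.5)*S; cv2.circle(c,tuple(map(int,q)),3,col,-1)
cv2.imwrite('pics/crop6.png',c)
E
```

```text
clock 5.8833
joint_pos [-1.36850e+00  1.53181e+01 -2.24637e+01 -5.17000e-02 -5.24307e+01
  8.45030e+01]
tool_pos [ 0.5191 -0.204   0.1108]
orientation [-179.9797    0.2154   -6.897 ]
force [-0.3117 -0.5688 -0.6181]
moment [-0.05    0.226  -0.0112]
opening 0.0654
gripper_force 0.0
```

View pics/crop6.png

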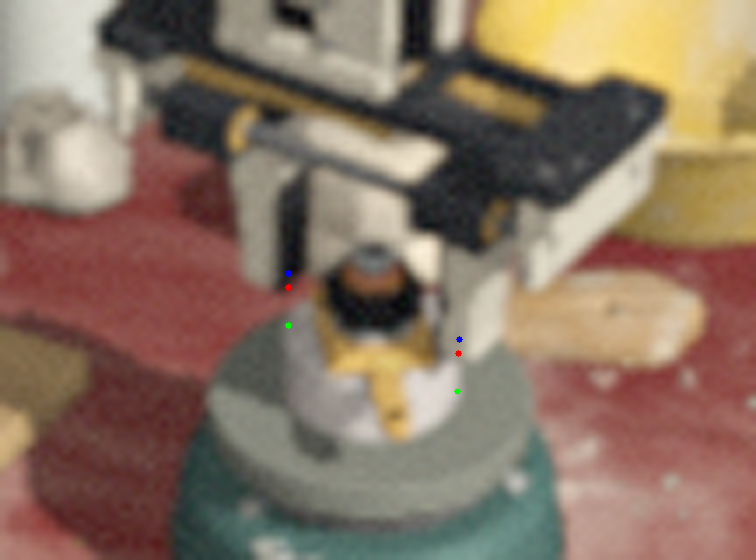

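Scene crop: the fingertips (left ~(280,288), right ~(475,362)) coincide with the red reported-TCP marks, so the tips are at about the reported z, not 17 mm below it. I'll grip with reported z ≈ 0.116.

Request:
apply_moves(
  commands=[
    [[0,0.1,0.2],0,0.2],
    [[0,0.1,0.2],0,0.4],
    [[0,0.1,0.2],0,0.6],
    [[0,0.1,0.2],0,0.8],
    [[0,0.1,0.2],0,0.8],
    [[0,0.1,0.2],0,0.8],
    [[0,0.1,0.2],0,0.8],
  ],
)

```text
clock: 6.57
tool_pos: [0.5207, -0.2033, 0.1157]
orientation: [-180.0, -0.0, -6.9]
force: [-0.4, 0.3, 0.0]
opening: 0.0378
gripper_force: 0.0
```

```bash
python3 o.py
```

```text
clock 6.5667
joint_pos [-1.25950e+00  1.49973e+01 -2.21910e+01  9.00000e-04 -5.28020e+01
  8.43933e+01]
tool_pos [ 0.5207 -0.2033  0.1157]
orientation [-1.799998e+02 -9.800000e-03 -6.865700e+00]
force [-0.4263  0.2901  0.0179]
moment [-0.1165  0.1273  0.0061]
opening 0.0378
gripper_force 0.0
```

Request:
apply_moves(
  commands=[
    [[0,0,0],0,0.9],
    [[0,0,0],0,0.9],
    [[0,0,0],0,0.9],
  ],
)

```text
clock: 6.82
tool_pos: [0.5207, -0.2038, 0.1157]
orientation: [180.0, 0.0, -6.9]
force: [-0.2, -4.2, -0.2]
opening: 0.0327
gripper_force: 30.0
```

```bash
python3 o.py
```

```text
clock 6.8167
joint_pos [-1.28840e+00  1.50080e+01 -2.21926e+01  4.09000e-02 -5.28034e+01
  8.43829e+01]
tool_pos [ 0.5207 -0.2038  0.1157]
orientation [ 1.799672e+02  8.000000e-04 -6.880800e+00]
force [-0.1801 -4.21   -0.1825]
moment [-1.6951  0.2315 -0.2392]
opening 0.0327
gripper_force 29.9983
```

Request:
apply_moves(
  commands=[
    [[0,-0.05,0.01],-0.05,0.9],
    [[0,-0.05,0.02],-0.1,0.9],
    [[0,-0.05,0.03],-0.15,0.9],
    [[0,-0.05,0.03],-0.2,0.9],
  ],
)

```text
clock: 7.15
tool_pos: [0.5207, -0.2038, 0.1159]
orientation: [180.0, 0.0, -18.4]
force: [-1.0, -1.5, 1.0]
opening: 0.0325
gripper_force: 30.0
```

```bash
python3 o.py
```

```text
clock 7.15
joint_pos [-1.30970e+00  1.50052e+01 -2.21498e+01  6.10000e-03 -5.28531e+01
  7.28751e+01]
tool_pos [ 0.5207 -0.2038  0.1159]
orientation [ 1.79993e+02  6.30000e-03 -1.84309e+01]
force [-1.0041 -1.5047  0.9991]
moment [-0.6495  0.2653  0.2555]
opening 0.0325
gripper_force 29.9885
```

Request:
apply_moves(
  commands=[
    [[0,0,0.01],-0.1,0.9],
    [[0,0,0.03],-0.2,0.9],
    [[0,0,0.04],-0.3,0.9],
    [[0,0,0.05],-0.4,0.9],
  ],
)

```text
clock: 7.48
tool_pos: [0.5207, -0.2037, 0.1163]
orientation: [-180.0, 0.0, -41.5]
force: [-0.2, -2.0, 0.2]
opening: 0.0324
gripper_force: 30.0
```

```bash
python3 o.py|tail -5
```

```text
orientation [-1.799968e+02  4.100000e-03 -4.149530e+01]
force [-0.2144 -1.9637  0.1649]
moment [-0.4212  0.1124  0.2513]
opening 0.0324
gripper_force 29.9936
```

Request:
apply_moves(
  commands=[
    [[0,0,0.01],-0.1,0.9],
    [[0,0,0.02],-0.2,0.9],
    [[0,0,0.03],-0.2,0.9],
  ],
)

```text
clock: 7.73
tool_pos: [0.5208, -0.2036, 0.1166]
orientation: [-180.0, 0.0, -52.9]
force: [1.3, -1.6, -2.1]
opening: 0.0325
gripper_force: 30.0
```

```bash
python3 o.py|tail -5
```

```text
orientation [-1.799885e+02  5.000000e-03 -5.294280e+01]
force [ 1.3298 -1.6479 -2.0903]
moment [-0.4369 -0.0757  0.0335]
opening 0.0325
gripper_force 29.9986
```

Request:
apply_moves(
  commands=[
    [[0,0,0.01],-0.05,0.9],
    [[0,0,0.01],-0.1,0.9],
    [[0,0,0.02],-0.15,0.9],
    [[0,0,0.03],-0.2,0.9],
  ],
)

```text
clock: 8.07
tool_pos: [0.5209, -0.2036, 0.1168]
orientation: [-180.0, 0.0, -64.1]
force: [0.3, -1.1, -1.4]
opening: 0.0323
gripper_force: 30.0
```

```bash
python3 o.py|tail -5
```

```text
orientation [-1.799868e+02  8.600000e-03 -6.406450e+01]
force [ 0.2701 -1.1207 -1.4028]
moment [-0.3484 -0.2274  0.162 ]
opening 0.0323
gripper_force 30.0034
```

Request:
apply_moves(
  commands=[
    [[0,0,0.01],-0.05,0.9],
    [[0,0,0.01],-0.1,0.9],
    [[0,0,0.02],-0.15,0.9],
    [[0,0,0.03],-0.2,0.9],
  ],
)

```text
clock: 8.4
tool_pos: [0.5209, -0.2035, 0.117]
orientation: [-180.0, 0.0, -75.5]
force: [1.9, -1.3, -1.9]
opening: 0.0327
gripper_force: 30.0
```

```bash
python3 o.py|tail -5
```

```text
orientation [-1.799827e+02  1.390000e-02 -7.553000e+01]
force [ 1.9011 -1.2906 -1.8724]
moment [-0.3489 -0.365   0.1626]
opening 0.0327
gripper_force 29.9949
```

Request:
apply_moves(
  commands=[
    [[0,0,0.01],-0.05,0.9],
    [[0,0,0.01],-0.1,0.9],
    [[0,0,0.02],-0.15,0.9],
    [[0,0,0.03],-0.2,0.9],
  ],
)

```text
clock: 8.73
tool_pos: [0.521, -0.2035, 0.1173]
orientation: [-180.0, 0.0, -87.0]
force: [0.6, -1.3, -2.7]
opening: 0.0329
gripper_force: 30.0
```

```bash
python3 o.py|tail -5
```

```text
orientation [-1.799805e+02  1.840000e-02 -8.698940e+01]
force [ 0.5755 -1.2878 -2.7278]
moment [-0.4234 -0.549   0.1479]
opening 0.0329
gripper_force 29.9948
```

Request:
apply_moves(
  commands=[
    [[0,0,0.01],-0.05,0.9],
    [[0,0,0.01],-0.1,0.9],
    [[0,0,0.02],-0.15,0.9],
    [[0,0,0.03],-0.2,0.9],
  ],
)

```text
clock: 9.07
tool_pos: [0.521, -0.2035, 0.1175]
orientation: [-180.0, 0.0, -98.5]
force: [3.0, -1.6, -3.8]
opening: 0.0327
gripper_force: 30.0
```

```bash
python3 o.py|tail -5
```

```text
orientation [-1.799803e+02  2.190000e-02 -9.845250e+01]
force [ 2.9679 -1.5982 -3.7896]
moment [-0.4867 -0.7101  0.1303]
opening 0.0327
gripper_force 29.9944
```

Request:
apply_moves(
  commands=[
    [[0,0,0],-0.05,0.9],
    [[0,0,0.01],-0.1,0.9],
    [[0,0,0.01],-0.15,0.9],
    [[0,0,0.02],-0.2,0.9],
  ],
)

```text
clock: 9.4
tool_pos: [0.5211, -0.2036, 0.1177]
orientation: [-180.0, 0.0, -109.9]
force: [2.4, -1.6, -4.7]
opening: 0.0327
gripper_force: 30.0
```

```bash
python3 o.py|tail -4
```

```text
force [ 2.4328 -1.5884 -4.6526]
moment [-0.5567 -0.8655  0.1001]
opening 0.0327
gripper_force 29.9952
```

Request:
apply_moves(
  commands=[
    [[0,0,0],-0.05,0.9],
    [[0,0,0.01],-0.1,0.9],
    [[0,0,0.01],-0.15,0.9],
    [[0,0,0.02],-0.2,0.9],
  ],
)

```text
clock: 9.73
tool_pos: [0.5212, -0.2036, 0.1179]
orientation: [-180.0, 0.0, -121.4]
force: [1.7, -1.4, -3.8]
opening: 0.0324
gripper_force: 30.0
```

```bash
python3 o.py|tail -4
```

```text
force [ 1.7008 -1.4393 -3.8111]
moment [-0.6089 -0.919   0.0861]
opening 0.0324
gripper_force 29.9953
```

Request:
apply_moves(
  commands=[
    [[0,0,0],-0.05,0.9],
    [[0,0,0.01],-0.1,0.9],
    [[0,0,0.01],-0.15,0.9],
    [[0,0,0.02],-0.2,0.9],
  ],
)

```text
clock: 10.07
tool_pos: [0.5212, -0.2036, 0.1181]
orientation: [-180.0, 0.0, -132.8]
force: [3.1, -2.1, -4.7]
opening: 0.0326
gripper_force: 30.0
```

```bash
python3 o.py|tail -4
```

```text
force [ 3.0941 -2.082  -4.7373]
moment [-6.409e-01 -9.565e-01 -2.000e-04]
opening 0.0326
gripper_force 29.9955
```

Request:
apply_moves(
  commands=[
    [[0,0,0],-0.03,0.9],
    [[0,0,0],-0.06,0.9],
    [[0,0,0.01],-0.1,0.9],
  ],
)

```text
clock: 10.32
tool_pos: [0.5212, -0.2037, 0.1183]
orientation: [-180.0, 0.0, -138.5]
force: [1.5, -1.7, -4.3]
opening: 0.0326
gripper_force: 30.0
```

```bash
python3 o.py|tail -4
```

```text
force [ 1.4995 -1.6582 -4.3322]
moment [-0.7766 -1.0442  0.009 ]
opening 0.0326
gripper_force 29.9959
```

Request:
apply_moves(
  commands=[
    [[0,0,0],-0.03,0.9],
    [[0,0,0],-0.06,0.9],
    [[0,0,0.01],-0.1,0.9],
  ],
)

```text
clock: 10.57
tool_pos: [0.5213, -0.2037, 0.1184]
orientation: [-180.0, 0.0, -144.2]
force: [2.4, -1.3, -4.7]
opening: 0.0327
gripper_force: 30.0
```

```bash
python3 o.py|tail -4
```

```text
force [ 2.3633 -1.3454 -4.7247]
moment [-0.8561 -1.0143  0.0715]
opening 0.0327
gripper_force 29.9958
```

Request:
apply_moves(
  commands=[
    [[0,0,0],-0.03,0.9],
    [[0,0,0],-0.06,0.9],
    [[0,0,0.01],-0.1,0.9],
  ],
)

```text
clock: 10.82
tool_pos: [0.5213, -0.2037, 0.1185]
orientation: [-180.0, 0.1, -150.0]
force: [2.2, -3.5, -4.9]
opening: 0.0326
gripper_force: 30.0
```

```bash
python3 o.py|tail -4
```

```text
force [ 2.231  -3.4591 -4.9355]
moment [-0.9249 -1.0101 -0.0015]
opening 0.0326
gripper_force 29.9955
```

Request:
apply_moves(
  commands=[
    [[0,0,0],-0.04,0.9],
  ],
)

```text
clock: 10.9
tool_pos: [0.5213, -0.2038, 0.1186]
orientation: [-180.0, 0.0, -152.3]
force: [2.2, -2.5, -3.0]
opening: 0.0329
gripper_force: 30.0
```

```bash
python3 o.py|tail -3|head -1
```

```text
moment [-0.8315 -0.9361 -0.0545]
```

Request:
apply_moves(
  commands=[
    [[0,0,0.01],-0.04,0.9],
  ],
)

```text
clock: 10.98
tool_pos: [0.5213, -0.2037, 0.1186]
orientation: [-180.0, 0.0, -154.6]
force: [2.0, -2.1, -4.6]
opening: 0.0325
gripper_force: 30.0
```

```bash
python3 o.py|tail -3|head -1
```

```text
moment [-0.9082 -1.0773 -0.0057]
```

Request:
apply_moves(
  commands=[
    [[0,0,0],-0.04,0.9],
  ],
)

```text
clock: 11.07
tool_pos: [0.5213, -0.2038, 0.1186]
orientation: [-180.0, 0.0, -156.9]
force: [2.2, -2.2, -2.8]
opening: 0.033
gripper_force: 30.0
```

```bash
python3 o.py|tail -3|head -1
```

```text
moment [-0.8604 -0.9117  0.025 ]
```

Request:
apply_moves(
  commands=[
    [[0,0,0.01],-0.04,0.9],
  ],
)

```text
clock: 11.15
tool_pos: [0.5213, -0.2038, 0.1187]
orientation: [-180.0, 0.0, -159.2]
force: [3.4, -2.6, -4.7]
opening: 0.0329
gripper_force: 30.0
```

```bash
python3 o.py|tail -6
```

```text
tool_pos [ 0.5213 -0.2038  0.1187]
orientation [-1.799837e+02  4.710000e-02 -1.591625e+02]
force [ 3.3937 -2.5693 -4.7095]
moment [-1.023  -1.1046  0.0846]
opening 0.0329
gripper_force 29.9952
```

Request:
apply_moves(
  commands=[
    [[0,0,0],-0.04,0.9],
    [[0,0,0],-0.08,0.9],
  ],
)

```text
clock: 11.32
tool_pos: [0.5214, -0.2038, 0.1188]
orientation: [-180.0, 0.1, -163.7]
force: [2.0, -2.3, -2.7]
opening: 0.0327
gripper_force: 30.0
```

```bash
python3 o.py|tail -4|head -2
```

```text
force [ 2.0085 -2.3348 -2.7154]
moment [-0.9266 -0.856   0.0298]
```

Request:
apply_moves(
  commands=[
    [[0,0,0.01],-0.04,0.9],
    [[0,0,0.01],-0.08,0.9],
  ],
)

```text
clock: 11.48
tool_pos: [0.5213, -0.2038, 0.1189]
orientation: [-180.0, 0.1, -168.3]
force: [2.3, -2.0, -4.0]
opening: 0.0326
gripper_force: 30.0
```

```bash
python3 o.py|tail -4|head -2
```

```text
force [ 2.252  -1.9518 -4.032 ]
moment [-1.0164 -0.9767  0.024 ]
```

Request:
apply_moves(
  commands=[
    [[0,0,0],-0.04,0.9],
    [[0,0,0],-0.08,0.9],
  ],
)

```text
clock: 11.65
tool_pos: [0.5213, -0.2038, 0.119]
orientation: [-180.0, 0.1, -172.9]
force: [2.4, -2.8, -2.9]
opening: 0.0322
gripper_force: 30.0
```

```bash
python3 o.py|tail -4|head -2
```

```text
force [ 2.3733 -2.8111 -2.9351]
moment [-1.0346 -0.8288  0.0329]
```

Request:
apply_moves(
  commands=[
    [[0,0,0.01],-0.04,0.9],
    [[0,0,0.01],-0.08,0.9],
  ],
)

```text
clock: 11.82
tool_pos: [0.5213, -0.2039, 0.1191]
orientation: [-180.0, 0.1, -177.5]
force: [2.0, -2.7, -3.3]
opening: 0.0325
gripper_force: 30.0
```

```bash
python3 o.py|tail -4|head -2
```

```text
force [ 1.9618 -2.7221 -3.2606]
moment [-1.0417 -0.7909  0.0112]
```

Torque has been flat near zero since about 2.2–2.3 rad and I'm at 2.98, so a touch more and stop, then release. Next I'll calibrate fingertip height by a gentle touch on the board before gripping the tongue.

Request:
apply_moves(
  commands=[
    [[0,0,0],-0.03,0.9],
    [[0,0,0],-0.06,0.9],
    [[0,0,0],-0.06,0.6],
    [[0,0,0],-0.06,0.4],
    [[0,0,0],-0.06,0.1],
    [[0,0,0],-0.06,0.1],
    [[0,0,1],-0.06,0.1],
    [[0,0,3],-0.06,0.1],
    [[0,0,6],0,0.1],
    [[0,0,9],0.12,0.1],
    [[0,0,10],0.24,0.1],
    [[0,0,10],0.36,0.1],
    [[0,0,10],0.48,0.1],
    [[0,0,10],0.54,0.1],
    [[0,0,10],0.54,0.1],
  ],
)

```text
clock: 13.07
tool_pos: [0.5207, -0.2037, 0.2201]
orientation: [-180.0, 0.0, -146.5]
force: [0.0, -0.4, 0.0]
opening: 0.0788
gripper_force: 0.0
```

```bash
python3 o.py; python3 - <<'E'
from h import *
for n,z in (('wrist',0),('top',0)):
    p=ctrl.snapshot(n); save(p,n+'7.png')
    for t,z in (('spindle_head',.1405),('washer',.110),('wheel',.071),('spindle',.112),('ware_board',0)):
        for r in ctrl.spot_point(p,t)[:2]: print(n,t,round(r['score'],2),np.round(r['at']),atz(p,r['at'],z).round(4))
    if n=='top':
        for uv in ((207,267),(311,267),(204,331),(311,331)): print(atz(p,uv,.022).round(3))
E
```

```text
clock 13.0667
joint_pos [-1.30740e+00  9.66250e+00 -1.42182e+01 -7.00000e-04 -6.60714e+01
 -5.51587e+01]
tool_pos [ 0.5207 -0.2037  0.2201]
orientation [-1.799731e+02  3.970000e-02 -1.464664e+02]
force [ 0.0497 -0.4239  0.0412]
moment [0.0626 0.0183 0.0467]
opening 0.0788
gripper_force 0.0
wrist spindle_head 0.83 [316. 248.] [ 0.5219 -0.2023  0.1405]
wrist wheel 0.23 [318. 244.] [ 0.5373 -0.1913  0.071 ]
wrist spindle 0.81 [318. 235.] [ 0.5212 -0.2019  0.112 ]
top spindle_head 0.65 [138. 318.] [0.4407 0.3256 0.1405]
top washer 0.64 [370. 284.] [ 0.5121 -0.197   0.11  ]
top wheel 0.41 [465. 271.] [ 0.5441 -0.4325  0.071 ]
top spindle 0.94 [141. 319.] [0.4367 0.329  0.112 ]
[0.565 0.2   0.022]
[ 0.563 -0.06   0.022]
[0.407 0.205 0.022]
[ 0.405 -0.059  0.022]
```

View pics/wrist7.png

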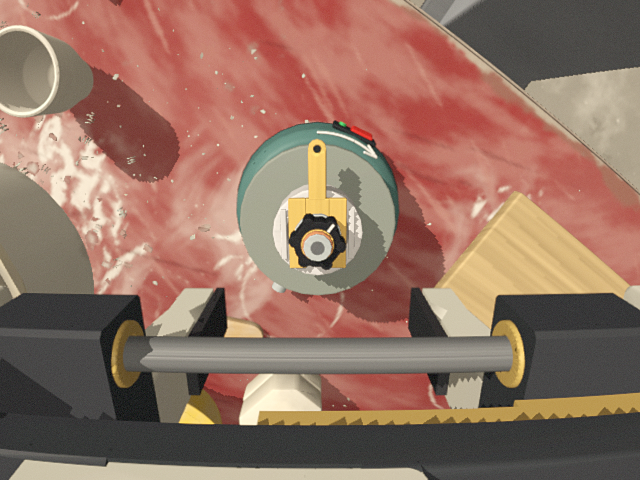

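Picture: tongue hole (317,149) and spindle head (317,248) are in line, so the tool is aligned with the tongue (heading ≈ -146.5°). The knob rose cleanly and the keeper is still visible. Board spans x .406–.564, y -.06–.20. Now the height touch on the board.

Request:
apply_moves(
  commands=[
    [[-1,4,0],0,0.1],
    [[-2,8,0],0,0.1],
    [[-3,12,0],0,0.1],
    [[-4,16,-1],0,0.1],
    [[-4,20,-4],0,0.1],
    [[-4,22.5,-8],0,0.1],
    [[-4,22.5,-12],0,0.1],
    [[-4,22.5,-15],0,0.1],
    [[-4,22.5,-17],0,0.1],
    [[-4,22.5,-17.5],0,0.1],
    [[-4,22.5,-17.5],0,0.1],
  ],
)

```text
clock: 14.58
tool_pos: [0.48, 0.0209, 0.043]
orientation: [180.0, -0.2, -146.7]
force: [0.1, 0.6, 0.3]
opening: 0.0792
gripper_force: 0.0
```

Request:
apply_moves(
  commands=[
    [[0,0,-0.2],0,0.1],
    [[0,0,-0.4],0,0.1],
    [[0,0,-0.6],0,0.1],
    [[0,0,-0.8],0,0.1],
  ],
)

```text
clock: 14.92
tool_pos: [0.4816, 0.0214, 0.0372]
orientation: [-180.0, 0.1, -146.7]
force: [-0.3, 0.5, -0.4]
opening: 0.0787
gripper_force: 0.0
```

Request:
apply_moves(
  commands=[
    [[0,0,-0.1],0,0.1],
    [[0,0,-0.2],0,0.1],
    [[0,0,-0.3],0,0.1],
    [[0,0,-0.4],0,0.1],
  ],
)

```text
clock: 15.25
tool_pos: [0.4808, 0.0212, 0.0322]
orientation: [-180.0, 0.0, -146.7]
force: [-0.6, 0.3, 0.5]
opening: 0.0788
gripper_force: 0.0
```

Request:
apply_moves(
  commands=[
    [[0,0,-0.1],0,0.1],
    [[0,0,-0.2],0,0.1],
    [[0,0,-0.3],0,0.1],
    [[0,0,-0.4],0,0.1],
  ],
)

```text
clock: 15.58
tool_pos: [0.4807, 0.0212, 0.028]
orientation: [180.0, -0.0, -146.7]
force: [0.3, 0.2, 0.3]
opening: 0.0789
gripper_force: 0.0
```

Request:
apply_moves(
  commands=[
    [[0,0,-0.1],0,0.1],
    [[0,0,-0.2],0,0.1],
    [[0,0,-0.3],0,0.1],
    [[0,0,-0.4],0,0.1],
  ],
)

```text
clock: 15.92
tool_pos: [0.4807, 0.0212, 0.024]
orientation: [180.0, -0.0, -146.7]
force: [0.2, -0.6, -0.3]
opening: 0.0788
gripper_force: 0.0
```

Request:
apply_moves(
  commands=[
    [[0,0,-0.1],0,0.1],
    [[0,0,-0.2],0,0.1],
  ],
)

```text
clock: 16.08
tool_pos: [0.4807, 0.0212, 0.0221]
orientation: [-180.0, 0.0, -146.7]
force: [0.4, 0.4, -0.2]
opening: 0.0788
gripper_force: 0.0
```

Request:
apply_moves(
  commands=[
    [[0,0,-0.1],0,0.1],
    [[0,0,-0.2],0,0.1],
  ],
)

```text
clock: 16.25
tool_pos: [0.4807, 0.0212, 0.0201]
orientation: [180.0, -0.0, -146.7]
force: [-0.3, -0.2, -0.7]
opening: 0.0791
gripper_force: 0.0
```

Tips are above the reported z. Going on in small steps.

Request:
apply_moves(
  commands=[
    [[0,0,-0.1],0,0.1],
    [[0,0,-0.15],0,0.1],
  ],
)

```text
clock: 16.42
tool_pos: [0.4806, 0.0212, 0.0185]
orientation: [180.0, -0.0, -146.7]
force: [-0.5, -0.2, 1.2]
opening: 0.0789
gripper_force: 0.0
```

Request:
apply_moves(
  commands=[
    [[0,0,-0.1],0,0.1],
    [[0,0,-0.15],0,0.1],
  ],
)

```text
clock: 16.58
tool_pos: [0.4807, 0.0212, 0.017]
orientation: [180.0, -0.0, -146.7]
force: [-0.6, -0.0, 0.0]
opening: 0.079
gripper_force: 0.0
```

Request:
apply_moves(
  commands=[
    [[0,0,-0.05],0,0.1],
    [[0,0,-0.1],0,0.1],
  ],
)

```text
clock: 16.75
tool_pos: [0.4807, 0.0212, 0.0162]
orientation: [-180.0, -0.0, -146.7]
force: [-3.4, 0.4, 10.1]
opening: 0.0787
gripper_force: 5.7
```

Request:
apply_moves(
  commands=[
    [[0,0,-0.05],0,0.1],
    [[0,0,-0.1],0,0.1],
  ],
)

```text
clock: 16.92
tool_pos: [0.4808, 0.0212, 0.0162]
orientation: [-180.0, 0.0, -146.6]
force: [-7.8, 2.0, 23.8]
opening: 0.0788
gripper_force: 11.8
```

Board contact came at reported z = 0.0163, so the tips are 5.7 mm above the reported z. Now to the tongue: tips at about 0.1115, i.e. reported 0.106.

Request:
apply_moves(
  commands=[
    [[0,0,2],0,0.3],
    [[0,0,5],0,0.5],
    [[0,0,9],0,0.5],
    [[0,-2,13],0,0.5],
    [[0,-6,16],0,0.5],
    [[0,-10,18],0,0.5],
    [[0,-14,18],0,0.5],
    [[0,-18,18],0,0.5],
    [[0,-22,18],0,0.5],
    [[0,-24.5,17],0,0.5],
    [[0,-25.2,15],0,0.5],
    [[0,-25.2,13],0,0.5],
    [[0,-25.2,11],0,0.5],
    [[0,-25.2,10],0,0.5],
    [[0,-25.2,9.3],0,0.5],
    [[0,-25.2,9.05],0,0.5],
    [[0,-25.2,9.05],0,0.5],
  ],
)

```text
clock: 18.33
tool_pos: [0.481, -0.2306, 0.1057]
orientation: [180.0, -0.0, -146.6]
force: [-0.3, -0.2, -0.1]
opening: 0.0441
gripper_force: 0.0
```

```bash
python3 o.py; python3 - <<'E'
from h import *
p=ctrl.snapshot('wrist'); save(p,'w8.png')
h=cv2.cvtColor(p['img'],cv2.COLOR_RGB2HSV)
m=cv2.inRange(h,(15,120,120),(30,255,255)); m[285:]=0
for r in range(190,286,10):
    c=np.where(m[r,200:440])[0]+200
    print(r,(c.min(),c.max(),len(c)) if len(c) else None)
g=cv2.cvtColor(p['img'],cv2.COLOR_RGB2GRAY)
print('row320',g[320,230:410:4].tolist()); print('row300',g[300,230:410:4].tolist())
E
```

```text
clock 18.3333
joint_pos [-4.53210e+00  1.34072e+01 -2.59940e+01  1.07000e-02 -5.06096e+01
 -5.20987e+01]
tool_pos [ 0.481  -0.2306  0.1057]
orientation [ 1.799999e+02 -1.370000e-02 -1.466240e+02]
force [-0.3387 -0.1953 -0.0969]
moment [-0.0138 -0.0065 -0.0106]
opening 0.0441
gripper_force 0.0
190 None
200 None
210 None
220 None
230 None
240 None
250 None
260 None
270 None
280 (np.int64(304), np.int64(329), 26)
row320 [213, 212, 213, 217, 87, 49, 55, 37, 31, 67, 181, 178, 177, 176, 175, 201, 132, 139, 134, 222, 220, 222, 218, 219, 220, 172, 196, 190, 177, 157, 121, 123, 123, 124, 124, 46, 41, 54, 55, 50, 136, 215, 213, 213, 212]
row300 [213, 212, 213, 212, 214, 213, 51, 57, 35, 152, 175, 178, 177, 178, 181, 180, 179, 177, 177, 224, 219, 224, 219, 219, 222, 176, 178, 179, 179, 175, 121, 126, 127, 121, 123, 55, 53, 61, 139, 213, 215, 213, 213, 214, 213]
```

Request:
apply_moves(
  commands=[
    [[0,0,0],0,0.7],
    [[0,0,0],0,0.9],
    [[0,0,0],0,0.95],
    [[0,0,0],0,0.95],
    [[0,0,0],0,0.95],
    [[0,0,0],0,0.95],
    [[0,0,0],0,0.95],
  ],
)

```text
clock: 18.97
tool_pos: [0.4808, -0.2308, 0.1058]
orientation: [-180.0, 0.0, -146.7]
force: [-0.3, 0.8, 0.4]
opening: 0.0113
gripper_force: 30.0
```

```bash
python3 o.py
```

```text
clock 18.9667
joint_pos [-4.56320e+00  1.33840e+01 -2.60083e+01  1.30000e-03 -5.05922e+01
 -5.21001e+01]
tool_pos [ 0.4808 -0.2308  0.1058]
orientation [-1.799897e+02  1.160000e-02 -1.466625e+02]
force [-0.3293  0.7815  0.4184]
moment [0.1467 0.039  0.0023]
opening 0.0113
gripper_force 29.9812
```

Request:
apply_moves(
  commands=[
    [[-0.04,-0.03,0],0,0.95],
    [[-0.08,-0.05,0],0,0.95],
  ],
)

```text
clock: 19.13
tool_pos: [0.4802, -0.2313, 0.1058]
orientation: [-180.0, 0.0, -146.7]
force: [1.2, 0.8, 1.5]
opening: 0.0112
gripper_force: 30.0
```

```bash
python3 o.py
```

```text
clock 19.1333
joint_pos [-4.62850e+00  1.33505e+01 -2.60583e+01  5.00000e-04 -5.05568e+01
 -5.20333e+01]
tool_pos [ 0.4802 -0.2313  0.1058]
orientation [-1.799785e+02  2.700000e-02 -1.466615e+02]
force [1.2199 0.8301 1.5165]
moment [ 0.1008 -0.2761 -0.0122]
opening 0.0112
gripper_force 29.9848
```

Drag is only about 1.5 N and it follows: loose. Drawing it out.

Request:
apply_moves(
  commands=[
    [[-0.17,-0.11,0],0,0.95],
    [[-0.42,-0.28,0],0,0.95],
    [[-0.67,-0.44,0],0,0.95],
    [[-1.0,-0.66,0],0,0.95],
  ],
)

```text
clock: 19.47
tool_pos: [0.4698, -0.238, 0.1057]
orientation: [-180.0, 0.0, -146.7]
force: [0.6, -0.1, 0.2]
opening: 0.0112
gripper_force: 30.0
```

Request:
apply_moves(
  commands=[
    [[-0.33,-0.22,0],0,0.95],
    [[-0.67,-0.44,0],0,0.95],
    [[-1.09,-0.72,0],0,0.95],
    [[-1.59,-1.05,0],0,0.95],
    [[-2.09,-1.38,0],0,0.95],
    [[-2.67,-1.76,0],0,0.95],
    [[-3.34,-2.2,0],0,0.95],
    [[-4.18,-2.75,0],0,0.95],
    [[-4.18,-2.75,0],0,0.95],
  ],
)

```text
clock: 20.22
tool_pos: [0.4259, -0.266, 0.1054]
orientation: [179.9, -0.1, -146.7]
force: [-0.9, -0.6, -1.5]
opening: 0.0111
gripper_force: 30.0
```

```bash
python3 o.py
```

```text
clock 20.2167
joint_pos [-9.54380e+00  1.06994e+01 -2.97024e+01 -1.94000e-02 -4.96833e+01
 -4.71710e+01]
tool_pos [ 0.4259 -0.266   0.1054]
orientation [ 1.799313e+02 -5.240000e-02 -1.467273e+02]
force [-0.9068 -0.6273 -1.4942]
moment [0.0298 0.1341 0.0327]
opening 0.0111
gripper_force 29.981
```

Request:
apply_moves(
  commands=[
    [[0,0,2],0,0.95],
    [[0,0,5],0,0.95],
    [[0,0,8],0,0.95],
    [[0.2,3,9],-0.08,0.95],
    [[0.5,6.5,9],-0.16,0.95],
    [[0.8,10,9],-0.24,0.95],
    [[1,13.5,9],-0.32,0.95],
    [[1.3,17,9],-0.4,0.95],
    [[1.6,20.5,9],-0.48,0.95],
    [[1.9,24,9],-0.56,0.95],
    [[2.2,27.5,8],-0.58,0.95],
    [[2.5,31,6],-0.58,0.95],
    [[2.7,34.5,4],-0.58,0.95],
    [[2.85,37.5,1],-0.58,0.95],
    [[2.85,39,-2],-0.58,0.95],
    [[2.85,39,-5],-0.58,0.95],
    [[2.85,39,-6.5],-0.58,0.95],
    [[2.85,39,-7.5],-0.58,0.95],
    [[2.85,39,-7.9],-0.58,0.95],
    [[2.85,39,-7.9],-0.58,0.95],
  ],
)

```text
clock: 21.88
tool_pos: [0.456, 0.124, 0.0258]
orientation: [-179.9, -0.1, -179.9]
force: [0.6, 0.0, -1.8]
opening: 0.0111
gripper_force: 30.0
```

```bash
python3 o.py; python3 - <<'E'
from h import *
p=ctrl.snapshot('scene'); save(p,'s9.png')
for t in ('washer','wheel','bisque_cup','mould_small_2','clay_lump_2'):
    for r in ctrl.spot_point(p,t)[:2]: print(t,round(r['score'],2),np.round(r['at']),atz(p,r['at'],.03 if t=='washer' else .07 if t=='wheel' else 0).round(3))
E
```

```text
clock 21.8833
joint_pos [ 3.915590e+01  1.484500e+01 -3.820360e+01 -3.800000e-03 -3.707990e+01
 -1.290589e+02]
tool_pos [0.456  0.124  0.0258]
orientation [-1.799208e+02 -1.012000e-01 -1.799060e+02]
force [ 0.5894  0.0139 -1.8207]
moment [-0.0063  0.0043 -0.025 ]
opening 0.0111
gripper_force 29.9814
washer 0.63 [243. 262.] [0.501 0.121 0.03 ]
wheel 0.91 [348. 281.] [ 0.511 -0.205  0.07 ]
wheel 0.19 [350. 256.] [ 0.614 -0.16   0.07 ]
bisque_cup 0.96 [448. 327.] [ 0.538 -0.471  0.   ]
bisque_cup 0.16 [349. 280.] [ 0.599 -0.166 -0.   ]
mould_small_2 0.92 [354. 253.] [ 0.726 -0.12   0.   ]
```

Washer in hand over the board at about (0.50, 0.12). Lowering in small steps until contact.

Request:
apply_moves(
  commands=[
    [[0,0,-0.1],0,0.95],
    [[0,0,-0.2],0,0.95],
    [[0,0,-0.3],0,0.95],
    [[0,0,-0.4],0,0.95],
  ],
)

```text
clock: 22.52
tool_pos: [0.4566, 0.1246, 0.0227]
orientation: [180.0, 0.0, -179.9]
force: [-0.0, 0.1, -0.8]
opening: 0.0114
gripper_force: 30.0
```

Request:
apply_moves(
  commands=[
    [[0,0,-0.1],0,0.95],
    [[0,0,-0.2],0,0.95],
  ],
)

```text
clock: 22.68
tool_pos: [0.4566, 0.1246, 0.0205]
orientation: [-180.0, -0.0, -179.9]
force: [0.3, -0.1, -1.0]
opening: 0.0114
gripper_force: 30.0
```

Request:
apply_moves(
  commands=[
    [[0,0,-0.05],0,0.95],
    [[0,0,-0.1],0,0.95],
  ],
)

```text
clock: 22.85
tool_pos: [0.4566, 0.1246, 0.0195]
orientation: [-180.0, -0.0, -179.9]
force: [0.7, -0.8, -0.8]
opening: 0.0111
gripper_force: 30.0
```

```bash
python3 o.py
```

```text
clock 22.85
joint_pos [ 3.916970e+01  1.545350e+01 -3.855230e+01  2.000000e-04 -3.600690e+01
 -1.290659e+02]
tool_pos [0.4566 0.1246 0.0195]
orientation [-1.799919e+02 -9.700000e-03 -1.798960e+02]
force [ 0.681  -0.7761 -0.7619]
moment [-0.0532 -0.0089 -0.0278]
opening 0.0111
gripper_force 29.9813
```

Request:
apply_moves(
  commands=[
    [[0,0,-0.05],0,0.95],
    [[0,0,-0.1],0,0.95],
  ],
)

```text
clock: 23.02
tool_pos: [0.4566, 0.1246, 0.0186]
orientation: [-180.0, -0.0, -179.9]
force: [0.5, 0.8, -0.5]
opening: 0.0113
gripper_force: 30.0
```

Request:
apply_moves(
  commands=[
    [[0,0,-0.03],0,0.95],
    [[0,0,-0.07],0,0.95],
  ],
)

```text
clock: 23.18
tool_pos: [0.4567, 0.1246, 0.0181]
orientation: [-180.0, 0.0, -179.9]
force: [-2.1, -0.8, 8.5]
opening: 0.0112
gripper_force: 30.0
```

```bash
python3 o.py | sed -n 3,7p
```

```text
-1.290666e+02]
tool_pos [0.4567 0.1246 0.0181]
orientation [-1.799973e+02  3.400000e-03 -1.798897e+02]
force [-2.1428 -0.8499  8.5303]
moment [-0.0228  1.1709 -0.0252]
```

Contact at reported 0.0181 (8 N), and the washer is flat on the board. Releasing gently, going up, and heading to the wheel.

Request:
apply_moves(
  commands=[
    [[0,0,0.03],0,0.9],
    [[0,0,0.03],0,0.8],
    [[0,0,0.03],0,0.6],
    [[0,0,0.03],0,0.5],
    [[0,0,0.03],0,0.5],
    [[0,0,1],0,0.5],
    [[0,0,3],0,0.4],
    [[0,0,7],0,0.2],
    [[0,0,11],0,0],
    [[0,0,15],0,0],
    [[0,0,18],0,0],
    [[0,0,20],0,0],
    [[0,0,20],0,0],
  ],
)

```text
clock: 24.27
tool_pos: [0.4588, 0.1257, 0.2229]
orientation: [179.8, 0.4, -179.9]
force: [0.6, 0.6, 0.2]
opening: 0.084
gripper_force: 0.0
```

```bash
python3 - <<'E'
from h import *
p=ctrl.snapshot('wrist'); save(p,'w10.png'); q=ctrl.snapshot('top')
for r in ctrl.spot_point(p,'washer')[:2]: print(r,atz(p,r['at'],.022).round(4))
for r in ctrl.spot_point(q,'washer')[:2]: print(r,atz(q,r['at'],.022).round(4))
E
```

```text
{'at': [318.4, 250.1], 'score': 0.56} [0.5029 0.1288 0.022 ]
{'at': [256.8, 300.7], 'score': 0.49} [0.4804 0.0746 0.022 ]
{'at': [237.1, 292.2], 'score': 0.44} [0.5018 0.1238 0.022 ]
```

Request:
apply_moves(
  commands=[
    [[0.6,-3.5,0],0.1,0],
    [[1.2,-7,0],0.2,0],
    [[1.9,-11,0],0.3,0],
    [[2.6,-14.5,0],0.4,0],
    [[3.3,-18,0],0.5,0],
    [[4,-21.5,0],0.58,0],
    [[4.8,-25,0],0.58,0],
    [[5.5,-28.5,0],0.58,0],
    [[6.1,-31.5,0],0.58,0],
    [[6.4,-32.9,0],0.58,0],
    [[6.4,-32.9,-3],0.58,0],
    [[6.4,-32.9,-6],0.58,0],
    [[6.4,-32.9,-9],0.58,0],
    [[6.4,-32.9,-9.5],0.58,0],
    [[6.4,-32.9,-9.5],0.58,0],
  ],
)

```text
clock: 25.72
tool_pos: [0.5185, -0.2043, 0.1201]
orientation: [179.8, -0.3, -146.7]
force: [0.4, -0.2, 0.6]
opening: 0.0873
gripper_force: 0.0
```

```bash
python3 o.py; python3 - <<'E'
from h import *
p=ctrl.snapshot('wrist'); save(p,'w11.png')
for t,z in (('spindle_head',.1405),('spindle',.112),('wheel',.070)):
    for r in ctrl.spot_point(p,t)[:1]: print(t,r,atz(p,r['at'],z).round(4))
E
```

```text
clock 25.7167
joint_pos [-1.38480e+00  1.47967e+01 -2.17884e+01 -1.01000e-02 -5.38015e+01
 -5.52882e+01]
tool_pos [ 0.5185 -0.2043  0.1201]
orientation [ 179.7732   -0.3131 -146.6783]
force [ 0.3941 -0.2396  0.5969]
moment [-0.0096 -0.0154  0.0273]
opening 0.0873
gripper_force 0.0
spindle_head {'at': [316.0, 329.5], 'score': 0.81} [ 0.521  -0.2021  0.1405]
spindle {'at': [315.9, 299.0], 'score': 0.66} [ 0.5209 -0.2022  0.112 ]
wheel {'at': [317.4, 263.1], 'score': 0.26} [ 0.5183 -0.2029  0.07  ]
```

Request:
apply_moves(
  commands=[
    [[0,0,-0.5],0,0],
    [[0,0,-1.0],0,0],
    [[0,0,-1.5],0,0],
    [[0,0,-2],0,0],
    [[0,0,-2.3],0,0],
    [[0,0,-2.5],0,0],
  ],
)

```text
clock: 26.42
tool_pos: [0.5203, -0.2044, 0.0973]
orientation: [180.0, -0.0, -146.7]
force: [-0.1, 0.2, -0.3]
opening: 0.0876
gripper_force: 0.0
```

Request:
apply_moves(
  commands=[
    [[0,0,-0.15],0,0],
    [[0,0,-0.3],0,0],
  ],
)

```text
clock: 26.58
tool_pos: [0.5207, -0.2044, 0.0948]
orientation: [180.0, -0.0, -146.7]
force: [0.1, 0.2, 0.8]
opening: 0.088
gripper_force: 0.0
```

Request:
apply_moves(
  commands=[
    [[0,0,-0.15],0,0],
    [[0,0,-0.3],0,0],
  ],
)

```text
clock: 26.75
tool_pos: [0.5207, -0.2044, 0.0919]
orientation: [-180.0, 0.0, -146.7]
force: [-0.3, 0.5, 0.6]
opening: 0.0878
gripper_force: 0.0
```

Request:
apply_moves(
  commands=[
    [[0,0,-0.15],0,0],
    [[0,0,-0.3],0,0],
    [[0,0,-0.3],0,0.2],
    [[0,0,-0.3],0,0.4],
    [[0,0,-0.3],0,0.4],
    [[0,0,-0.3],0,0.4],
    [[0,0,-0.3],0,0.4],
  ],
)

```text
clock: 27.33
tool_pos: [0.5206, -0.2043, 0.089]
orientation: [180.0, 0.0, -146.7]
force: [-0.9, 0.9, 1.2]
opening: 0.0642
gripper_force: 30.0
```

```bash
python3 o.py
```

```text
clock 27.3333
joint_pos [-1.37480e+00  1.67544e+01 -2.38560e+01 -9.80000e-03 -4.93885e+01
 -5.52858e+01]
tool_pos [ 0.5206 -0.2043  0.089 ]
orientation [ 1.799946e+02  5.200000e-03 -1.466670e+02]
force [-0.9116  0.9427  1.1904]
moment [ 0.3355  0.1343 -0.0218]
opening 0.0642
gripper_force 30.0007
```

Request:
apply_moves(
  commands=[
    [[0,0,0.2],0,0.5],
    [[0,0,0.4],0,0.5],
    [[0,0,0.7],0,0.5],
    [[0,0,1.0],0,0.5],
    [[0,0,1.3],0,0.5],
  ],
)

```text
clock: 27.75
tool_pos: [0.5203, -0.2043, 0.102]
orientation: [180.0, -0.0, -146.7]
force: [-0.2, 0.3, -6.3]
opening: 0.0638
gripper_force: 30.0
```

```bash
python3 o.py
```

```text
clock 27.75
joint_pos [-1.38060e+00  1.58965e+01 -2.30406e+01 -9.70000e-03 -5.11001e+01
 -5.52879e+01]
tool_pos [ 0.5203 -0.2043  0.102 ]
orientation [ 1.799726e+02 -2.630000e-02 -1.466745e+02]
force [-0.1967  0.3022 -6.2949]
moment [0.0123 0.0024 0.0343]
opening 0.0638
gripper_force 29.9991
```

Wheel lifted free (6.3 N, no side load). Straight up, then over to the board.

Request:
apply_moves(
  commands=[
    [[0,0,0.8],0,0.5],
    [[0,0,1.8],0,0.5],
    [[0,0,2.8],0,0.5],
    [[0,0,3.8],0,0.5],
    [[0,0,4.8],0,0.5],
    [[0,0,6],0,0.5],
    [[0,0,7.5],0,0.5],
    [[0,0,9],0,0.5],
    [[0,0,10.5],0,0.5],
    [[0,0,11],0,0.5],
    [[0,0,11],0,0.5],
  ],
)

```text
clock: 28.67
tool_pos: [0.5215, -0.2045, 0.2141]
orientation: [-179.9, 0.2, -146.7]
force: [0.6, -0.5, -6.7]
opening: 0.0638
gripper_force: 30.0
```

Request:
apply_moves(
  commands=[
    [[-0.3,2,0],0,0.5],
    [[-0.8,4.5,0],0,0.5],
    [[-1.2,7,0],0,0.5],
    [[-1.7,10,0],0,0.5],
    [[-2.2,13,0],0,0.5],
    [[-2.7,16,0],0,0.5],
    [[-3.2,18.5,0],0,0.5],
    [[-3.6,20.4,0],0,0.5],
    [[-3.6,20.9,-1],0,0.5],
    [[-3.6,20.9,-4],0,0.5],
    [[-3.6,20.9,-7],0,0.5],
    [[-3.6,20.9,-10],0,0.5],
    [[-3.6,20.9,-13],0,0.5],
    [[-3.6,20.9,-15],0,0.5],
    [[-3.6,20.9,-15.5],0,0.5],
    [[-3.6,20.9,-15.5],0,0.5],
    [[-3.6,20.9,-15.5],0,0.5],
  ],
)

```text
clock: 30.08
tool_pos: [0.4851, 0.0045, 0.0574]
orientation: [-180.0, -0.0, -146.7]
force: [0.8, 0.0, -4.9]
opening: 0.0639
gripper_force: 30.0
```

```bash
python3 o.py; python3 - <<'E'
from h import *
p=ctrl.snapshot('top')
for r in ctrl.spot_point(p,'wheel')[:2]: print(r,atz(p,r['at'],.037).round(4))
E
```

```text
clock 30.0833
joint_pos [ 2.38398e+01  1.29170e+01 -3.49519e+01  3.20000e-02 -4.21333e+01
 -8.05148e+01]
tool_pos [0.4851 0.0045 0.0574]
orientation [-1.799792e+02 -5.600000e-03 -1.466513e+02]
force [ 0.8276  0.0393 -4.9419]
moment [ 0.0485 -0.1074  0.0341]
opening 0.0639
gripper_force 29.9988
{'at': [285.3, 298.3], 'score': 0.69} [0.4852 0.003  0.037 ]
{'at': [333.6, 207.6], 'score': 0.37} [ 0.711  -0.1184  0.037 ]
```

Lower to contact (expected at about 0.0413).

Request:
apply_moves(
  commands=[
    [[0,0,-0.3],0,0.5],
    [[0,0,-0.6],0,0.5],
    [[0,0,-0.9],0,0.5],
    [[0,0,-1.1],0,0.5],
    [[0,0,-1.2],0,0.5],
    [[0,0,-1.3],0,0.5],
  ],
)

```text
clock: 30.68
tool_pos: [0.4846, 0.0046, 0.0438]
orientation: [180.0, -0.0, -146.7]
force: [0.7, -0.3, -5.6]
opening: 0.0637
gripper_force: 30.0
```

Request:
apply_moves(
  commands=[
    [[0,0,-0.07],0,0.5],
    [[0,0,-0.14],0,0.5],
  ],
)

```text
clock: 30.85
tool_pos: [0.4847, 0.0046, 0.0425]
orientation: [-180.0, -0.0, -146.7]
force: [-0.3, 0.1, -5.3]
opening: 0.0638
gripper_force: 30.0
```

Request:
apply_moves(
  commands=[
    [[0,0,-0.05],0,0.5],
    [[0,0,-0.1],0,0.5],
  ],
)

```text
clock: 31.02
tool_pos: [0.4847, 0.0046, 0.0415]
orientation: [-180.0, 0.0, -146.7]
force: [0.3, 0.1, -5.7]
opening: 0.0639
gripper_force: 30.0
```

```bash
python3 o.py
```

```text
clock 31.0167
joint_pos [ 2.38582e+01  1.42811e+01 -3.59281e+01 -4.00000e-04 -3.97884e+01
 -8.05230e+01]
tool_pos [0.4847 0.0046 0.0415]
orientation [-1.799999e+02  2.400000e-03 -1.466651e+02]
force [ 0.3366  0.1055 -5.7047]
moment [ 0.0094  0.0361 -0.0278]
opening 0.0639
gripper_force 29.9989
```

Request:
apply_moves(
  commands=[
    [[0,0,-0.03],0,0.5],
    [[0,0,-0.06],0,0.5],
  ],
)

```text
clock: 31.18
tool_pos: [0.4847, 0.0046, 0.0413]
orientation: [-180.0, 0.0, -146.7]
force: [-3.6, 1.1, 3.3]
opening: 0.0642
gripper_force: 30.0
```

Request:
apply_moves(
  commands=[
    [[0,0,-0.03],0,0.5],
    [[0,0,-0.06],0,0.5],
  ],
)

```text
clock: 31.35
tool_pos: [0.4847, 0.0047, 0.0412]
orientation: [-180.0, 0.0, -146.6]
force: [-6.5, 2.1, 12.6]
opening: 0.0641
gripper_force: 30.0
```

Request:
apply_moves(
  commands=[
    [[0,0,-0.02],0,0.5],
    [[0,0,-0.04],0,0.5],
  ],
)

```text
clock: 31.52
tool_pos: [0.4847, 0.0046, 0.0412]
orientation: [-180.0, 0.0, -146.6]
force: [-7.5, 2.3, 15.6]
opening: 0.0638
gripper_force: 30.0
```

Wheel is down on the board. Ease up a touch, release, rise away.

Request:
apply_moves(
  commands=[
    [[0,0,0.08],0,0.5],
    [[0,0,0.09],0,0.2],
    [[0,0,0.09],0,0],
    [[0,0,0.09],0,0],
    [[0,0,0.09],0,0],
    [[0,0,0.09],0,0],
    [[0,0,1],0,0],
    [[0,0,2.5],0,0],
    [[0,0,5],0,0],
    [[0,0,9],0,0],
    [[0,0,13],0,0],
    [[-1,-3,17],0,0],
    [[-2,-7,18],0,0],
    [[-2,-11,18],0,0],
    [[-2,-15,18],0,0],
    [[-2,-18,18],0,0],
    [[-2,-20,18],0,0],
    [[-2,-20,18],0,0],
  ],
)

```text
clock: 33.02
tool_pos: [0.4642, -0.1985, 0.2206]
orientation: [-180.0, -0.0, -146.8]
force: [-0.6, -0.4, 0.3]
opening: 0.0873
gripper_force: 0.0
```

```bash
python3 o.py; python3 - <<'E'
from h import *
p=ctrl.snapshot('scene'); q=ctrl.snapshot('top')
for n,c in (('s',p),('t',q)):
    for t,z in (('washer',.022),('wheel',.022),('keeper',.1365),('bisque_cup',0),('mould_small_2',0),('clay_lump_2',0)):
        for r in ctrl.spot_point(c,t)[:1]: print(n,t,round(r['score'],2),np.round(r['at']),atz(c,r['at'],z).round(3))
a=p['img'][200:350,160:420]; b=q['img'][240:350,180:440]
out=np.vstack([cv2.resize(a,(624,360),interpolation=cv2.INTER_CUBIC),cv2.resize(b,(624,240),interpolation=cv2.INTER_CUBIC)])
cv2.imwrite('pics/final.png',out[:,:,::-1])
E
```

```text
clock 33.0167
joint_pos [-8.01700e-01  4.36910e+00 -2.03919e+01  3.85000e-02 -6.52359e+01
 -5.60643e+01]
tool_pos [ 0.4642 -0.1985  0.2206]
orientation [-1.799693e+02 -1.690000e-02 -1.468499e+02]
force [-0.6101 -0.3959  0.3056]
moment [-0.0209  0.0422 -0.0478]
opening 0.0873
gripper_force 0.0
s washer 0.6 [244. 264.] [0.502 0.119 0.022]
s wheel 0.91 [276. 280.] [ 0.481 -0.003  0.022]
s keeper 0.55 [349. 298.] [ 0.374 -0.273  0.137]
s bisque_cup 0.83 [445. 326.] [ 0.536 -0.464  0.   ]
s mould_small_2 0.73 [354. 252.] [ 0.733 -0.119  0.   ]
s clay_lump_2 0.75 [304. 244.] [0.698 0.037 0.   ]
t bisque_cup 0.87 [466. 275.] [ 0.54  -0.459  0.   ]
t mould_small_2 0.59 [333. 206.] [ 0.723 -0.118  0.   ]
t clay_lump_2 0.96 [279. 215.] [0.701 0.023 0.   ]
```

View pics/final.png

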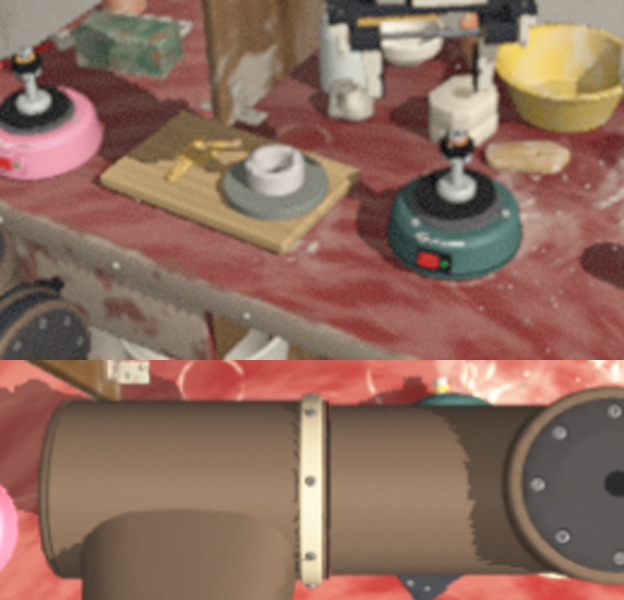

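The final picture shows the washer flat on the board at about (200,155) and the wheel flat, hub up, at (275,180). The grinder is bare with its knob and keeper in place, and the cup, mould and clay have not moved. Handing in.

```bash
python3 -c "
from plant import ctrl
print(ctrl.close_job())"
```

```text
the job is handed in; nothing more can be done
None
```

Done at 33 s of the 72 s allowed and handed in: I stopped the knob about 3 rad clockwise with no jam felt, drew the washer out loose, and left washer and wheel (hub up) flat side by side on the board, with the cup, mould and clay lump untouched.

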